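# Sweep the used caps into the waste trough

### The arm

A 6-joint arm with a two-finger parallel gripper is mounted at the origin on the work surface. World frame = base frame: x ahead of the robot, y to its left, z up, the work surface at z = 0. Lengths are in mm, angles in rad, forces in N, time in s.
With the tool pointing down it reaches from about 300 to 775 mm from the base axis. Payload 14.6 kg.
Tool frame: the origin (TCP) lies between the finger pads; the fingertips stand 8 mm ahead of it and the grasp point (between the pads) lies 11 mm behind it; z points along the fingers, y is the direction in which the jaws open and shut (so a half turn about z gives the same grasp; the last joint's range is limited). The gripper opens to 94 mm and grips with 3 to 60 N. Pads are 16 mm wide; open, the fingers measure 119 mm over their backs; the gripper's body (75 mm by 177 mm) begins 78 mm behind the grasp point.
Start: joints at [1.188, 0.3, 1.521, -0, 1.321, -0.067], TCP at [170.815, 522.792, 213.446] pointing down, gripper open.
Joint ranges: [-3.03, 3.03], [-0.79, 2.21], [0.23, 2.52], [-1.04, 4.18], [0, 3.07], [-2.55, 2.55]. Speed limits (rad/s): [2.22, 2.22, 2.57, 3.14, 3.14, 3.14].

### API

Orientations are given as [roll, pitch, yaw] about the fixed x, y, z axes, in that order (R = Rz(yaw) Ry(pitch) Rx(roll)).
In Python, from cell import manip, cams, models gives the robot as it stands. The module is installed in compiled form; this text tells all that it offers.
- The arm moves only by the shell command python3 -m pendant 'ROWS' [OPENING] [FORCE]. ROWS is JSON, a list that holds one entry, the list of rows, each a list of 4 numbers: the shift along the tool's x, y, z in cm, then the turn about the tool's z in rad. In form: [[[x, y, z, roll], ...]]. A call has 1 to 5 rows; each row is the pose to reach, as a shift and turn from the pose commanded when the call began, along the tool's axes at that moment; what a row does not reach only later rows make up. A row lasts 1/10 s, in which the tool goes at most 50 mm and 8.59 degrees, less where a joint would pass 70% of its speed; a pose out of reach is approached as far as the arm can. A call with a gripper value outside its range is refused whole. OPENING is the opening, from -1 (shut) to 1 (fully open), so that 0 is half open, set as the call begins (- or left out, the last holds). The fingers move at their own pace and stop on an object; FORCE is the grip in N (left out, the last holds). Time passes only in rows, so rows that repeat a pose let the fingers close. It gives the time, the measured TCP pose, the force and the opening at its end, in the units of the state.
- manip.read_state(): the state, without advancing time (a new reading comes with each control period).
- cams.camera(name): name is "scene" or "top"; returns a dict with "frame" (480x640x3 uint8, red, green, blue), "K" (3x3 intrinsics, pixels), "D" ([k1, k2, p1, p2, k3] as OpenCV has them; the pictures are not rectified), "pose" (4x4, takes a point from camera to world coordinates). Camera axes: x right, y down, z forward; pixel columns grow to the right and rows downward; lengths in mm; the calibration is good to about 2 mm. A picture is of the moment at which its call begins. There is no depth.
- manip.sign_off(): hands the job in, once; it reports no verdict.
Trained networks look in the newest picture that a camera, given by its name, has taken for a name from the list of things; names that differ only in an ending like _2 or _b are one class to them, and where a whole thing is asked for, a point or a joint stands for the part that bears it (a point fixed in the world has none). Each returns a list of dicts, best first, with "score" (0 to 1); they miss things now and then, are a little off and sometimes report something else, mostly with a low value. They report only what shows in the picture. A call takes as long as a camera call.
- models.regions_of(camera, name): "pixels" (480x640 bool, what is visible of it) and "point" ([column, row] in pixels, amid what is visible of it).
The state is a dict: "clock": time; "joints": joint angles; "qd": joint speeds; "effort": joint torques, N m; "eef_pos": TCP position; "eef_rot": TCP orientation; "wrist_force": force on the tool from outside, world axes, zero at the start; "moment": the same for the moment, N m; "finger_gap": finger opening in mm.
Only numpy, scipy, OpenCV 4.12 (cv2) and the standard library are available. Lean on these libraries where they do the work, as an engineer would, in place of code of your own. Each camera call takes 0.05 s, during which the arm holds its last target.

### The job

Clear the three used screw caps off the raised specimen board: with the fingertips, sweep each one across the board and over its edge into the open steel trough, without ever picking one up. Leave the specimen pot standing where it is among them and do not disturb the tube block or the bottle.

Things in the scene. Friction and masses are not known exactly. Their poses are not given: they have to be found in the camera images.
- station: the specimen station, fixed for the run: a raised flat board with a grey plastic top, 260 mm along its x and 180 mm along its y, top surface 40 mm above the bench, no rim. Origin at the centre of its underside (bench level), z up. The open trough stands along one of its two long edges (own y = +90 mm or -90 mm), the closed slide box along the other; which is which differs between starts.
- trough: the waste trough, fixed for the run: an open-topped stainless steel box 260 mm along its x, 70 mm along its y, 37 mm high, walls and floor 3 mm (inner width 64 mm, floor 3 mm above the bench), so its rim is 3 mm below the board's top, with 1 mm between them. Its axes are parallel to the station's. Origin at the centre of its underside (bench level).
- slidebox: the closed black slide box, fixed for the run, 260 mm along its x, 70 mm along its y, 53 mm high (13 mm above the board's top). Origin at the centre of its underside.
- cap1_center (a point): a used white screw cap, a solid disc 32 mm in diameter and 14 mm high, 11 to 20 g, lying flat and loose on the board, at least 39 mm from the board's long edges. The point is its centre, half-way up (47 mm above the bench).
- cap2_center (a point): a used white screw cap, a solid disc 32 mm in diameter and 14 mm high, 11 to 20 g, lying flat and loose on the board, at least 39 mm from the board's long edges. The point is its centre, half-way up (47 mm above the bench).
- cap3_center (a point): a used white screw cap, a solid disc 32 mm in diameter and 14 mm high, 11 to 20 g, lying flat and loose on the board, at least 39 mm from the board's long edges. The point is its centre, half-way up (47 mm above the bench).
- pot_center (a point): the specimen pot to be left alone: loose, standing on the board, clear round pot with a paper band and white lid, 40 mm in diameter and 52 mm high, 60 to 130 g. The point is its centre, half-way up. The three caps and the pot lie in four separate strips across the board, about 60 mm (at least 50 mm) apart along the station's x, in any order.
- tubeblock: bystander: loose black block for tubes, 130 x 100 x 45 mm, on the bench to the robot's right. Origin at the centre of its underside.
- bottle: bystander: loose bottle, 60 mm in diameter and 150 mm high, on the bench to the robot's left. Origin at the centre of its underside.

How it is judged (in metres and radians):
At the end, for the whole second after the job is handed in: The centre of each of the three caps is within the trough's outline and at least 3 mm below its rim, the caps at rest; the pot stands upright (within 0.15 rad) and within 15 mm of where it started (x of cap1_center in the frame of trough between -0.13 and 0.13 m and y of cap1_center in the frame of trough between -0.035 and 0.035 m and z of cap1_center in the frame of trough between 0 and 0.034 m and linear speed of each of cap1, cap2, cap3, pot below 0.02 m/s and x of cap2_center in the frame of trough between -0.13 and 0.13 m and y of cap2_center in the frame of trough between -0.035 and 0.035 m and z of cap2_center in the frame of trough between 0 and 0.034 m and x of cap3_center in the frame of trough between -0.13 and 0.13 m and y of cap3_center in the frame of trough between -0.035 and 0.035 m and z of cap3_center in the frame of trough between 0 and 0.034 m and distance of pot_center from where it was at the start of the episode below 0.015 m and angle between pot_center's own z axis and vertical below 0.15 rad); the robot touches nothing.
It fails at once if a cap is lifted: its centre rises more than 25 mm above its height when lying on the board (z of any of cap1_center, cap2_center, cap3_center in the frame of station above 0.072 m).
It fails at once if the pot is knocked over, lifted or shoved more than 15 mm (angle between pot_center's own z axis and vertical above 0.5 rad or distance of pot_center from where it was at the start of the episode above 0.015 m).
It fails at once if the tube block or the bottle is moved more than 15 mm (distance of any of tubeblock, bottle from where it was at the start of the episode above 0.015 m).
It also fails if it takes over 48 s, if anything falls off the work surface, if the arm or the gripper's body presses on something with over 40 N, if the wrist force passes 120 N, or if a joint passes its speed limit or range.

## Working session

There is one attempt and no reset: what is moved stays moved. The work goes in short steps, Python scripts to look and compute and a shell command to move; the robot and the scene stay as the last step left them, time stands still between calls to the robot, and variables do not carry over. Pictures are saved under pics/ and viewed, and the job is handed in when it is done.

```bash
mkdir -p pics; cat > h.py <<'E'
import numpy as np, cv2
from cell import manip,cams,models
def ray(c,px,z):
    p=cv2.undistortPoints(np.array([[px]],float),np.array(c["K"],float),np.array(c["D"],float))[0,0]
    T=np.array(c["pose"]);d=T[:3,:3]@np.array([p[0],p[1],1]);o=T[:3,3]
    return o+d*(z-o[2])/d[2]
def proj(c,P):
    T=np.linalg.inv(np.array(c["pose"]))
    P=np.atleast_2d(P).astype(float);Q=P@T[:3,:3].T+T[:3,3]
    return cv2.projectPoints(Q,np.zeros(3),np.zeros(3),np.array(c["K"],float),np.array(c["D"],float))[0][:,0]
E
python3 - <<'E'
from h import *
s=manip.read_state();print({k:np.round(v,3) for k,v in s.items()})
for n in ["top","scene"]:
    c=cams.camera(n);cv2.imwrite(f"pics/{n}0.png",c["frame"][:,:,::-1])
    print(n,np.round(c["pose"],2).tolist())
    for name,z in [("station",40),("trough",37),("slidebox",53),("cap1_center",54),("pot_center",52),("tubeblock",45),("bottle",150)]:
        for r in models.regions_of(n,name):
            print(name,round(r["score"],2),np.round(r["point"],1),int(r["pixels"].sum()),np.round(ray(c,r["point"],z),1))
E
```

```text
{'clock': np.float64(0.0), 'joints': array([ 1.188,  0.3  ,  1.522, -0.   ,  1.321, -0.067]), 'qd': array([ 0.001,  0.   , -0.   , -0.   ,  0.001,  0.   ]), 'effort': array([ 1.0000e-03, -5.3180e+01, -3.5272e+01,  7.1000e-02,  2.4000e-02,
       -0.0000e+00]), 'eef_pos': array([170.721, 522.571, 212.888]), 'eef_rot': array([-3.14 , -0.   ,  2.826]), 'wrist_force': array([ 0.261, -0.629,  0.482]), 'moment': array([-0.004, -0.016,  0.06 ]), 'finger_gap': np.float64(94.252)}
top [[-0.01, -0.99, 0.14, 386.38], [-1.0, 0.01, 0.0, 2.88], [-0.01, -0.14, -0.99, 1416.79], [0.0, 0.0, 0.0, 1.0]]
station 0.71 [304.5 251.2] 7230 [534.4  29.8  40. ]
trough 0.9 [350.7 263.7] 3033 [502.5 -83.8  37. ]
slidebox 0.7 [255.8 231.6] 3139 [582.8 149.   53. ]
pot_center 0.7 [294.4 230.5] 250 [584.6  54.   52. ]
pot_center 0.64 [306.2 249.9] 7628 [536.3  25.4  52. ]
tubeblock 0.76 [491.9 268.4] 2494 [ 486.6 -427.6   45. ]
bottle 0.94 [149.6 209.6] 728 [622.7 382.9 150. ]
scene [[0.28, 0.6, -0.75, 1309.15], [0.96, -0.19, 0.21, -188.53], [-0.02, -0.78, -0.63, 684.83], [0.0, 0.0, 0.0, 1.0]]
station 0.96 [318.3 258.2] 6813 [618.9   2.5  40. ]
trough 0.61 [264.7 240.8] 2449 [522.1 -95.7  37. ]
slidebox 0.98 [376.2 241.9] 2725 [620.5 134.5  53. ]
cap1_center 0.67 [331.9 208.4] 143 [472.2  80.5  54. ]
pot_center 0.87 [330.6 231.3] 418 [553.1  51.3  52. ]
pot_center 0.6 [108.4 268.7] 2894 [ 529.5 -426.    52. ]
tubeblock 0.61 [108.4 268.7] 2901 [ 520.9 -428.6   45. ]
tubeblock 0.29 [332.5 210.7] 141 [469.8  82.8  45. ]
bottle 0.85 [496.  224.2] 1490 [747.6 324.1 150. ]
```

```bash
python3 - <<'E'
import cv2
for n,(x0,x1,y0,y1) in {"top":(220,400,160,340),"scene":(220,440,170,335)}.items():
    f=cv2.imread(f"pics/{n}0.png")[y0:y1,x0:x1]
    k=min(800//(x1-x0),600//(y1-y0)) 
    cv2.imwrite(f"pics/{n}0c.png",cv2.resize(f,None,fx=k,fy=k,interpolation=cv2.INTER_CUBIC)); print(k)
E
```

```text
3
3
```

View pics/top0.png

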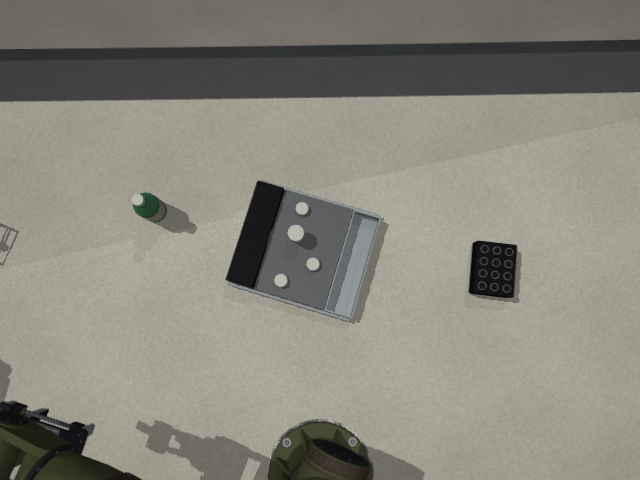

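View pics/top0c.png

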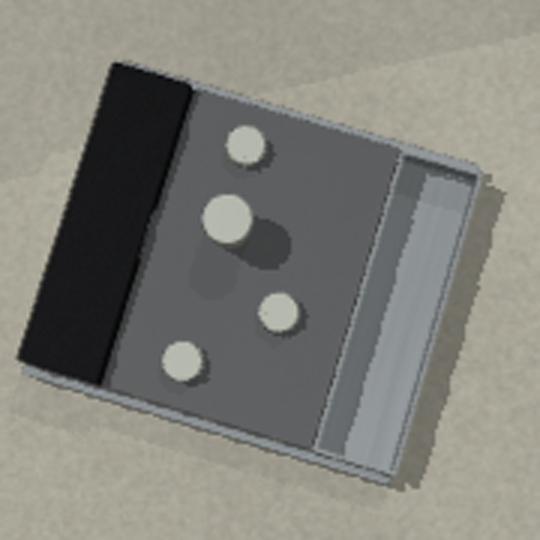

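View pics/scene0c.png

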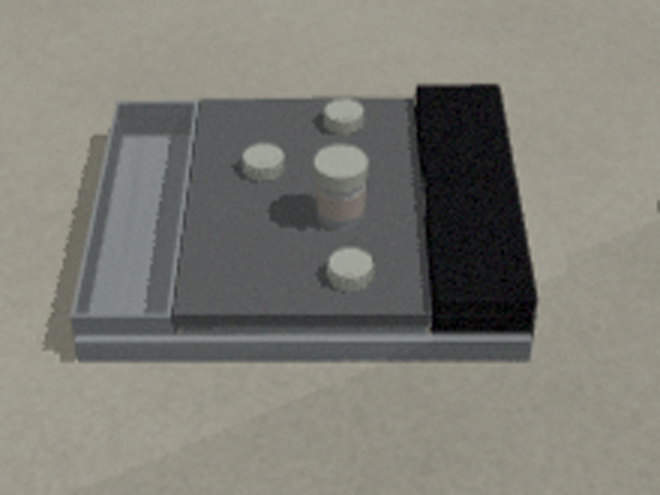

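The top view shows the slide box on the left, the trough on the right (border from px 354,211 to 325,309), caps at about (302,208), (313,264) and (281,281), and the pot at (296,233). The scene view agrees. Next I measure the positions precisely.

```bash
python3 - <<'E'
from h import *
for n in ["top","scene"]:
    f=cv2.imread(f"pics/{n}0.png"); c=cams.camera(n)
    g=f.min(axis=2); m=np.zeros_like(g)
    x0,x1,y0,y1=(255,355,190,310) if n=="top" else (280,365,195,270)
    m[y0:y1,x0:x1]=(g[y0:y1,x0:x1]>150)
    k,l,st,ce=cv2.connectedComponentsWithStats(m)
    for i in range(1,k):
        if st[i,4]>30: print(n,np.round(ce[i],1),st[i].tolist(),"z54",np.round(ray(c,ce[i],54),1)[:2],"z52+40",np.round(ray(c,ce[i],92),1)[:2],"z47",np.round(ray(c,ce[i],47),1)[:2])
c=cams.camera("top")
for nm,p,z in [("bs",(285,190),53),("bt",(354.3,210.7),40),("bt",(325.2,309),40),("bs",(255.5,287.5),53),
  ("sl",(259.5,181),53),("sl",(226.7,279),53),("tr",(380,219),37),("tr",(351,320),37)]:
    print(nm,np.round(ray(c,p,z),1)[:2])
E
```

```text
top [332.6 194.8] [327, 190, 10, 10, 34] z54 [672.8 -41.4] z52+40 [664.8 -40.1] z47 [674.2 -41.6]
top [349.4 197.6] [344, 190, 11, 15, 94] z54 [665.  -82.7] z52+40 [657.2 -80.3] z47 [666.4 -83.1]
top [301.5 207.7] [296, 202, 12, 12, 115] z54 [641.   36.1] z52+40 [633.9  35.2] z47 [642.3  36.3]
top [295.2 232.4] [288, 225, 16, 16, 196] z54 [579.5  52.1] z52+40 [574.1  50.7] z47 [580.5  52.3]
top [312.4 263.5] [306, 258, 13, 12, 119] z54 [502.5  10.7] z52+40 [499.3  10.5] z47 [503.1  10.7]
top [280.2 279.8] [274, 274, 13, 13, 122] z54 [463.7  89.3] z52+40 [461.5  86.8] z47 [464.1  89.7]
top [263.6 307.6] [255, 305, 19, 5, 42] z54 [397.3 129.2] z52+40 [397.  125.7] z47 [397.3 129.9]
scene [334.3 205.9] [329, 204, 12, 5, 47] z54 [464.1  89.3] z52+40 [515.   72.5] z47 [454.7  92.3]
scene [307.3 221.2] [302, 219, 12, 6, 56] z54 [503.   10.5] z52+40 [551.6  -1.5] z47 [494.1  12.7]
scene [333.2 223.1] [325, 219, 17, 9, 124] z54 [528.4  65.6] z52+40 [575.5  50.3] z47 [519.8  68.4]
scene [336.4 256.9] [330, 253, 14, 9, 88] z54 [641.6  36. ] z52+40 [681.8  22.5] z47 [634.2  38.5]
bs [686.4  76.8]
bt [634.5 -95.2]
bt [392.5 -19.3]
bs [445.9 149.2]
sl [710.1 140.2]
sl [467.2 219.3]
tr [ 613.3 -159. ]
tr [365.4 -81.7]
```

Both cameras agree to about 1 mm: caps at A (641,36), B (502.7,10.6) and C (464,89.3), pot at (574.5,50.5). With station u=(0.953,-0.302) and v toward the trough=(-0.302,-0.953), the strips are C 415, B 476, pot 532 and A 600. I'll cradle each cap between the fingertips with a 22 mm gap along u and push along v.

```bash
cat > g.py <<'E'
import sys
from h import *
from scipy.spatial.transform import Rotation as Ro
a=-0.307;U=np.array([np.cos(a),np.sin(a)]);V=np.array([np.sin(a),-np.cos(a)])
s=manip.read_state();p=s["eef_pos"];R=Ro.from_euler("xyz",s["eef_rot"]).as_matrix()
print("t",round(float(s["clock"]),2),"u,v,z",np.round([p[:2]@U,p[:2]@V,p[2]],1),"yaw",round(float(s["eef_rot"][2]),3),"gap",round(float(s["finger_gap"]),1),"F",np.round(s["wrist_force"],1),"j",np.round(s["joints"],2))
if len(sys.argv)>1:
    u,v,z=map(float,sys.argv[1:4]);t=np.r_[u*U+v*V,z]
    print("shift cm",np.round(R.T@(t-p)/10,2),"turn",round(float(s["eef_rot"][2])-(np.pi/2+a),3))
E
python3 -m pendant '[[[-4,-2.8,0,0.14],[-8,-5.6,0,0.28],[-12,-8.4,0,0.42],[-16,-11.2,0,0.56],[-20,-14,0,0.7]]]' -0.53 20
python3 g.py 415 -254 130
```

```text
clock: 1.45
eef_pos: [318.2, 325.9, 213.7]
eef_rot: [3.141, -0.0, 2.12]
wrist_force: [1.5, 0.2, 0.4]
finger_gap: 57.6
t 1.45 u,v,z [ 204.8 -406.9  213.7] yaw 2.12 gap 57.6 F [1.5 0.2 0.4] j [ 0.72  0.09  1.77 -0.    1.28  0.17]
shift cm [-25.89   2.21   8.37] turn 0.857
```

```bash
python3 -m pendant '[[[-5,0.5,1,0.14],[-10,1,2.5,0.28],[-15,1.4,4.5,0.42],[-20,1.8,6.5,0.56],[-24,2,8,0.7]]]' -0.53 >/dev/null
python3 g.py 415 -254 90
```

```text
t 1.95 u,v,z [ 396.9 -268.3  134.5] yaw 1.42 gap 22.7 F [ 1.7  0.7 -0.4] j [0.21 0.23 1.81 0.   1.11 0.36]
shift cm [-1.69  1.56  4.45] turn 0.156
```

```bash
python3 -m pendant '[[[-1,1,1,0.1],[-1.6,1.6,2,0.156],[-1.6,1.6,3.5,0.156],[-1.6,1.6,4.5,0.156],[-1.6,1.6,4.5,0.156]]]' >/dev/null
python3 g.py 415 -254 52
python3 - <<'E'
from h import *
c=cams.camera("scene");f=c["frame"][150:350,200:460,::-1];cv2.imwrite("pics/s1.png",cv2.resize(f,None,fx=3,fy=3,interpolation=cv2.INTER_CUBIC))
E
```

```text
t 2.45 u,v,z [ 413.3 -256.3   88.9] yaw 1.27 gap 22.1 F [0.6 0.9 0.9] j [ 0.17  0.31  1.83 -0.    1.01  0.47]
shift cm [-0.22  0.18  3.69] turn 0.006
```

View pics/s1.png

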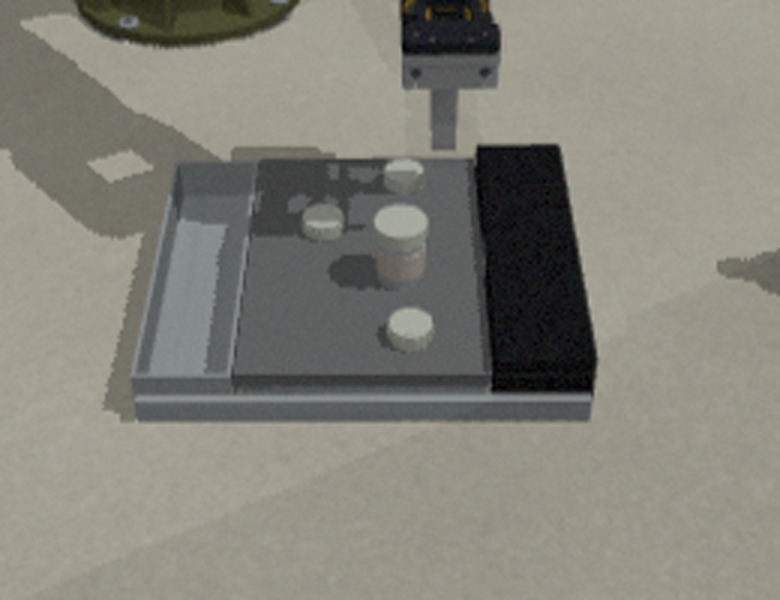

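The picture shows the fingertips (px ~445,145) hovering behind the farthest cap (403,175), between it and the slide box. I'll descend and start pushing; tool x is -v.

```bash
python3 -m pendant '[[[-0.1,0.2,1.5,0.006],[-0.1,0.2,3,0.006],[-0.1,0.2,3.7,0.006],[-0.1,0.2,3.7,0.006]]]' 
python3 -m pendant '[[[-1,0,0,0],[-2,0,0,0],[-3,0,0,0],[-4,0,0,0],[-5,0,0,0]]]' >/dev/null
python3 g.py 415 -92 52
python3 - <<'E'
from h import *
c=cams.camera("scene");f=c["frame"][150:350,200:460,::-1];cv2.imwrite("pics/s2.png",cv2.resize(f,None,fx=3,fy=3,interpolation=cv2.INTER_CUBIC))
E
```

```text
clock: 2.9
eef_pos: [473.5, 118.0, 52.9]
eef_rot: [-3.141, 0.0, 1.264]
wrist_force: [-0.0, -0.1, -0.4]
finger_gap: 22.0
t 3.4 u,v,z [ 416.  -204.5   53.3] yaw 1.263 gap 22.2 F [ 1.3  0.4 -0.1] j [ 0.07  0.32  1.91 -0.    0.91  0.38]
shift cm [-11.25  -0.1    0.12] turn -0.0
```

View pics/s2.png

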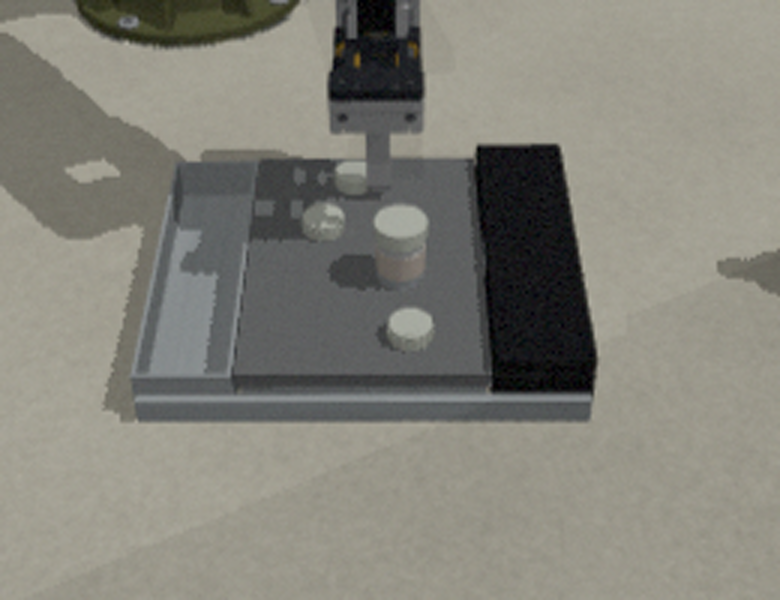

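The cap (px ~352,178) is cradled ahead of the fingers and clear of cap B (323,220). I'll continue the push.

```bash
python3 -m pendant '[[[-1.2,0,0,0],[-2.4,0,0,0],[-3.6,0,0,0],[-4.8,0,0,0],[-6,0,0,0]]]' >/dev/null
python3 -m pendant '[[[-1,0,0,0],[-2,0,0,0],[-3,0,0,0],[-4,0,0,0],[-5,0,0,0]]]' >/dev/null
python3 -m pendant '[[[-0.4,0,0,0],[-0.4,0,0,0]]]' >/dev/null
python3 g.py 415 -92 52
python3 - <<'E'
from h import *
c=cams.camera("scene");f=c["frame"][150:350,200:460,::-1];cv2.imwrite("pics/s3.png",cv2.resize(f,None,fx=3,fy=3,interpolation=cv2.INTER_CUBIC))
E
```

```text
t 4.65 u,v,z [415.9 -91.   53. ] yaw 1.263 gap 22.2 F [-0.8 -0.7 -0. ] j [-0.18  0.25  2.01 -0.    0.88  0.13]
shift cm [ 0.1  -0.09  0.1 ] turn -0.001
```

View pics/s3.png

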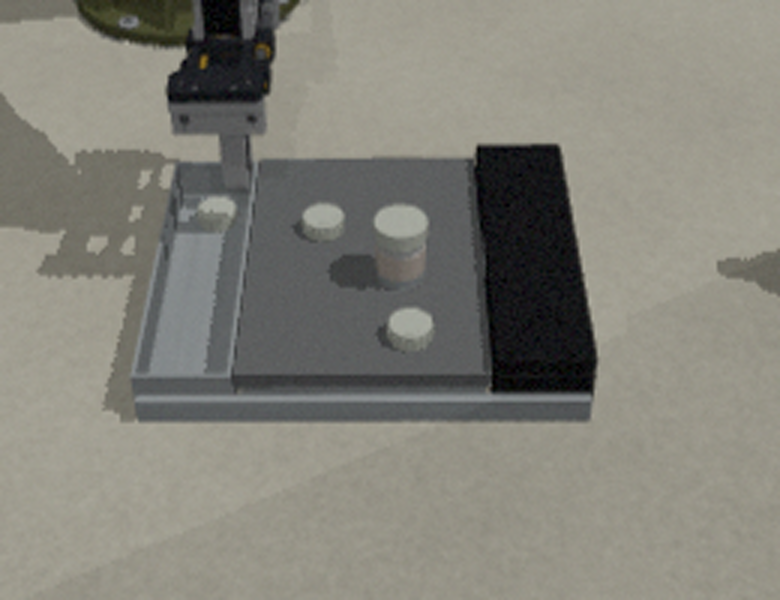

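Cap C lies in the trough (px 217,212). Now for B, at u 476, starting from v -190.

```bash
python3 -m pendant '[[[0,0,-2,0],[0,0,-4,0],[2,1,-6,0],[5,3,-6,0],[8,5,-6,0]]]' >/dev/null
python3 g.py 476 -190 80
```

```text
t 5.2 u,v,z [ 466.7 -173.   113.9] yaw 1.264 gap 21.9 F [ 0.6  1.  -0.5] j [-0.03  0.29  1.78  0.    1.07  0.28]
shift cm [1.7  0.92 3.39] turn -0.0
```

```bash
python3 -m pendant '[[[1,0.5,0,0],[1.8,1,1,0],[1.8,1,2.5,0],[1.8,1,3.4,0],[1.8,1,3.4,0]]]' >/dev/null
python3 g.py 476 -190 52
python3 - <<'E'
from h import *
c=cams.camera("top");f=c["frame"][160:340,220:400,::-1];cv2.imwrite("pics/t4.png",cv2.resize(f,None,fx=3,fy=3,interpolation=cv2.INTER_CUBIC))
c=cams.camera("scene");f=c["frame"][150:350,200:460,::-1];cv2.imwrite("pics/s4.png",cv2.resize(f,None,fx=3,fy=3,interpolation=cv2.INTER_CUBIC))
E
```

```text
t 5.7 u,v,z [ 474.9 -188.8   77.5] yaw 1.263 gap 21.8 F [-0.8 -0.5 -1.2] j [-0.    0.38  1.76 -0.    1.    0.31]
shift cm [0.12 0.11 2.55] turn -0.0
```

View pics/s4.png

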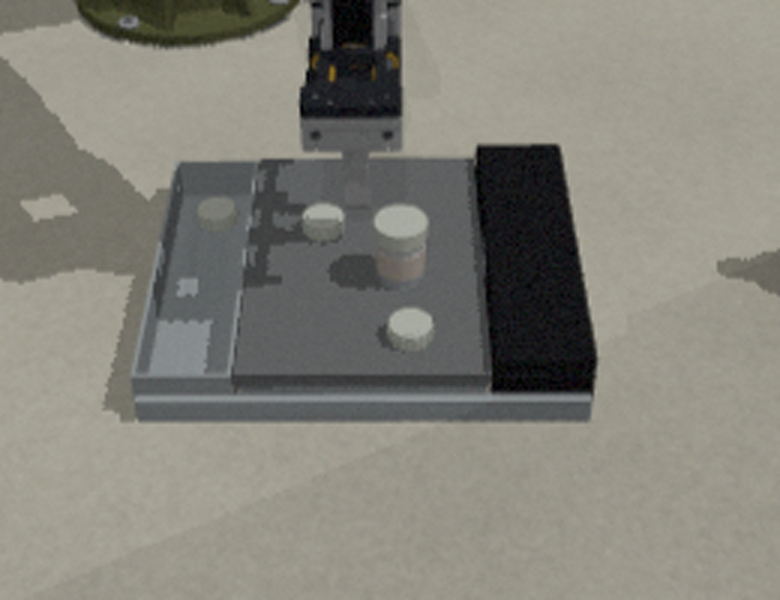

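Fingers (px 358,190) are behind cap B (323,220), with the pot (400,240) clear. Descend and push.

```bash
python3 -m pendant '[[[0.1,0.1,1.2,0],[0.1,0.1,2.5,0],[0.1,0.1,2.5,0]]]' >/dev/null
python3 -m pendant '[[[-1,0,0,0],[-2,0,0,0],[-3,0,0,0],[-4,0,0,0],[-5,0,0,0]]]' >/dev/null
python3 g.py
python3 -m pendant '[[[-1,0,0,0],[-2,0,0,0],[-3,0,0,0],[-4,0,0,0],[-5,0,0,0]]]' >/dev/null
python3 -m pendant '[[[0,0,0,0],[0,0,0,0]]]' >/dev/null
python3 g.py 476 -92 52
python3 - <<'E'
from h import *
c=cams.camera("scene");f=c["frame"][150:350,200:460,::-1];cv2.imwrite("pics/s5.png",cv2.resize(f,None,fx=3,fy=3,interpolation=cv2.INTER_CUBIC))
E
```

```text
t 6.6 u,v,z [ 477.  -139.4   54.2] yaw 1.263 gap 22.1 F [ 0.4 -0.1 -0.6] j [-0.1   0.38  1.82 -0.    0.94  0.21]
t 7.3 u,v,z [477.  -90.4  54.1] yaw 1.263 gap 22.1 F [ 0.5  0.3 -0.1] j [-0.2   0.36  1.85  0.    0.93  0.11]
shift cm [ 0.16 -0.1   0.21] turn -0.001
```

View pics/s5.png

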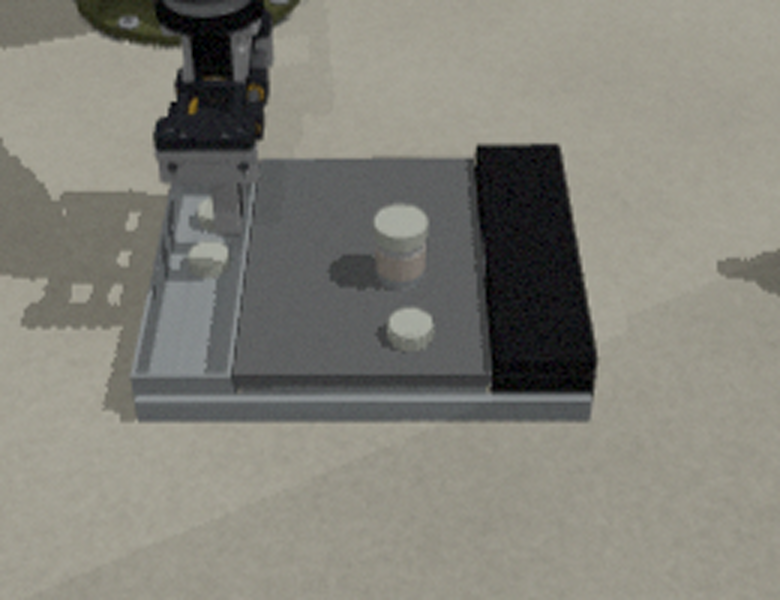

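Cap B is in the trough (px 208,258). Next is A, at u 600 from v -256, carried well above the pot.

```bash
python3 -m pendant '[[[0,0,-3,0],[0,0,-6,0],[0,2,-8.5,0],[2,6,-8.5,0],[5,10,-8.5,0]]]' >/dev/null
python3 g.py 600 -256 120
python3 -m pendant '[[[3.5,1,0,0],[7,2,0,0],[10.5,2.2,0,0],[11.5,2.2,0,0],[11.5,2.2,0,0]]]' >/dev/null
python3 g.py 600 -256 80
```

```text
t 7.85 u,v,z [ 578.6 -140.8  140.4] yaw 1.263 gap 22.3 F [-0.2 -1.1  0.5] j [-0.13  0.46  1.47 -0.    1.2   0.18]
shift cm [11.52  2.12  2.05] turn -0.001
t 8.35 u,v,z [ 598.4 -256.8  138.5] yaw 1.266 gap 21.9 F [ 0.1 -0.5 -0.3] j [ 0.04  0.59  1.29 -0.    1.27  0.35]
shift cm [-0.08  0.16  5.85] turn 0.002
```

```bash
python3 -m pendant '[[[0,0.1,2,0],[0,0.1,4,0],[0,0.1,5.5,0],[0,0.1,5.5,0]]]' >/dev/null
python3 g.py 600 -256 52
python3 - <<'E'
from h import *
c=cams.camera("scene");f=c["frame"][150:350,200:460,::-1];cv2.imwrite("pics/s6.png",cv2.resize(f,None,fx=3,fy=3,interpolation=cv2.INTER_CUBIC))
E
```

```text
t 8.75 u,v,z [ 599.1 -254.2   82. ] yaw 1.263 gap 22.1 F [-0.4 -0.5 -0.4] j [ 0.04  0.65  1.33 -0.    1.17  0.35]
shift cm [0.18 0.1  3.  ] turn -0.001
```

View pics/s6.png

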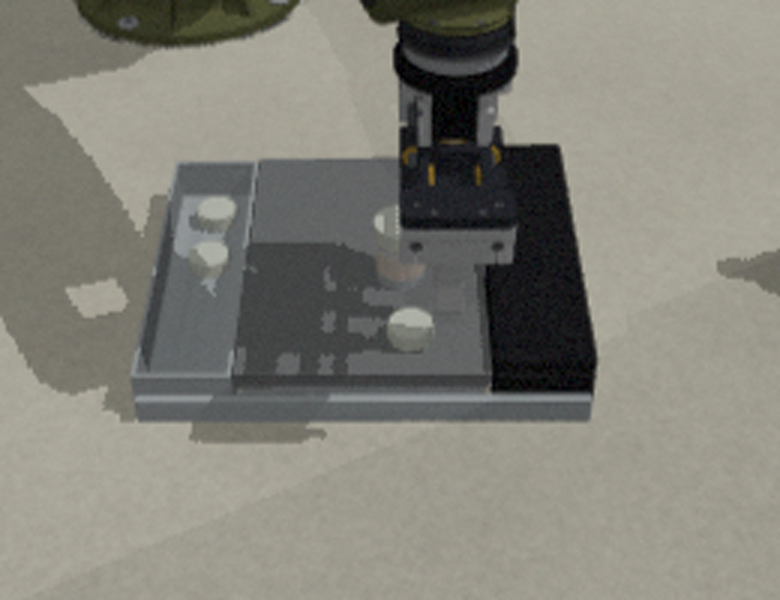

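Fingers (px ~445,295) are behind cap A (410,330), and the pot is untouched. Descend and push 16.5 cm.

```bash
python3 -m pendant '[[[0.1,0.1,1.5,0],[0.1,0.1,2.9,0],[0.1,0.1,2.9,0]]]' >/dev/null
python3 g.py
python3 -m pendant '[[[-1,0,0,0],[-2,0,0,0],[-3,0,0,0],[-4,0,0,0],[-5,0,0,0]]]' >/dev/null
python3 g.py
python3 - <<'E'
from h import *
c=cams.camera("scene");f=c["frame"][150:350,200:460,::-1];cv2.imwrite("pics/s7.png",cv2.resize(f,None,fx=3,fy=3,interpolation=cv2.INTER_CUBIC))
E
```

```text
t 9.1 u,v,z [ 599.9 -256.1   52.5] yaw 1.264 gap 22.6 F [ 0.   0.5 -0.5] j [ 0.04  0.69  1.34 -0.    1.12  0.35]
t 9.6 u,v,z [ 601.  -205.4   55.4] yaw 1.263 gap 22.1 F [ 0.7  0.5 -0.1] j [-0.04  0.65  1.4  -0.    1.09  0.27]
```

View pics/s7.png

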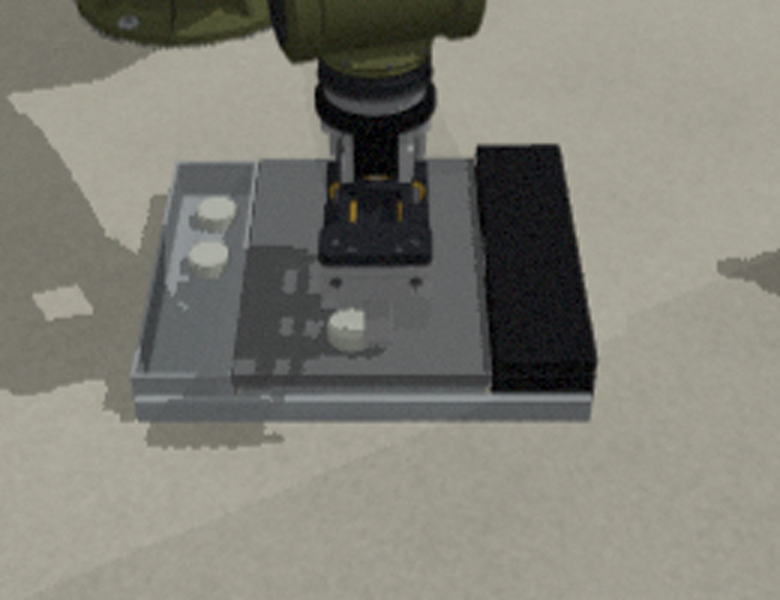

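Cap A (px 347,328) is ahead of the fingers in line. The height has drifted about 3 mm up, so I'll correct it slightly while continuing.

```bash
python3 -m pendant '[[[-1,0,0.2,0],[-2,0,0.2,0],[-3,0,0.2,0],[-4,0,0.2,0],[-5,0,0.2,0]]]' >/dev/null
python3 g.py
python3 -m pendant '[[[-1.2,0,0,0],[-2.4,0,0,0],[-3.6,0,0,0],[-4.8,0,0,0],[-6.2,0,0,0]]]' >/dev/null
python3 -m pendant '[[[-0.3,0,0,0],[-0.3,0,0,0]]]' >/dev/null
python3 g.py
python3 - <<'E'
from h import *
c=cams.camera("scene");f=c["frame"][150:350,200:460,::-1];cv2.imwrite("pics/s8.png",cv2.resize(f,None,fx=3,fy=3,interpolation=cv2.INTER_CUBIC))
E
```

```text
t 10.15 u,v,z [ 600.9 -155.6   53. ] yaw 1.264 gap 22.0 F [-0.4  1.3  0.5] j [-0.11  0.62  1.45 -0.    1.07  0.19]
t 10.85 u,v,z [601.  -90.9  53.1] yaw 1.263 gap 22.4 F [0.8 0.1 0.3] j [-0.22  0.6   1.49  0.    1.05  0.09]
```

View pics/s8.png

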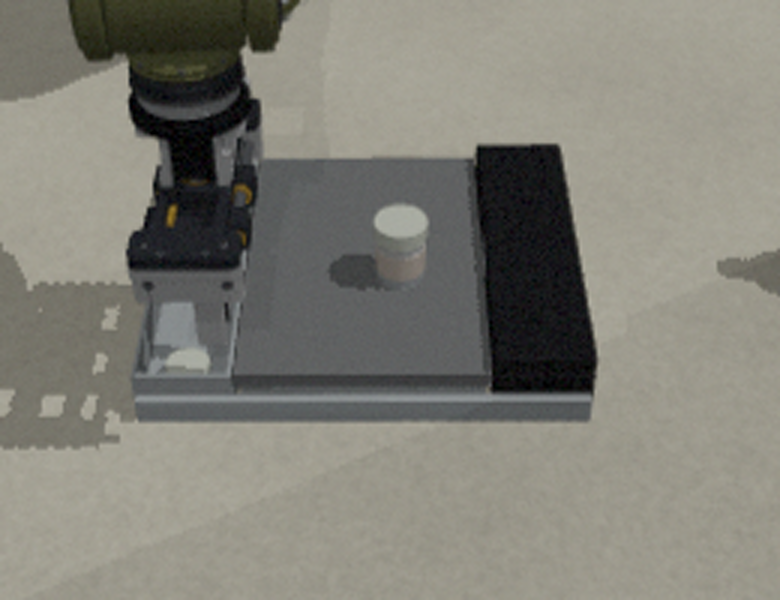

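Cap A is in the trough (px 187,360) and the pot is still in place. I'll lift away and check all three.

```bash
python3 -m pendant '[[[0,0,-3,0],[0,0,-7,0],[0,0,-11,0],[0,0,-15,0],[-4,0,-17,0]]]' >/dev/null
python3 -m pendant '[[[-4,0,0,0],[-8,0,0,0],[-12,0,0,0],[-13,0,0,0],[-13,0,0,0]]]'
python3 - <<'E'
from h import *
a=-0.307;U=np.array([np.cos(a),np.sin(a)]);V=np.array([np.sin(a),-np.cos(a)])
for n in ["top","scene"]:
    c=cams.camera(n);fr=c["frame"][:,:,::-1]
    x0,x1,y0,y1=(220,400,160,340) if n=="top" else (200,460,150,350)
    cv2.imwrite(f"pics/{n}9.png",cv2.resize(fr[y0:y1,x0:x1],None,fx=3,fy=3,interpolation=cv2.INTER_CUBIC))
    for nm,z in [("cap1_center",17),("pot_center",92),("bottle",150),("tubeblock",45)]:
        for r in models.regions_of(n,nm):
            p=ray(c,r["point"],z)[:2];print(n,nm,round(r["score"],2),np.round(r["point"],1),np.round(p),"u,v",np.round([p@U,p@V],1))
E
```

```text
clock: 11.9
eef_pos: [548.9, -257.0, 222.9]
eef_rot: [-3.141, -0.0, 1.262]
wrist_force: [0.1, 0.1, -0.1]
finger_gap: 21.6
top cap1_center 0.68 [341.  300.1] [414. -59.] u,v [412.6 -68.7]
top pot_center 0.51 [295.7 232.7] [573.  49.] u,v [ 531.7 -220.4]
top pot_center 0.23 [502.6 273. ] [ 472. -437.] u,v [582.1 274.2]
top bottle 0.97 [147.5 208.1] [626. 388.] u,v [ 479.8 -558.9]
top tubeblock 0.83 [502.3 274. ] [ 473. -452.] u,v [587.2 288.1]
scene cap1_center 0.41 [268.6 224.4] [439. -71.] u,v [439.8 -64.5]
scene pot_center 0.8 [331.6 230.4] [599.  39.] u,v [ 558.8 -218.2]
scene bottle 0.7 [497.1 225.3] [751. 324.] u,v [ 618.1 -536. ]
scene tubeblock 0.73 [107.3 267.8] [ 517. -431.] u,v [623.3 254.6]
```

View pics/scene9.png

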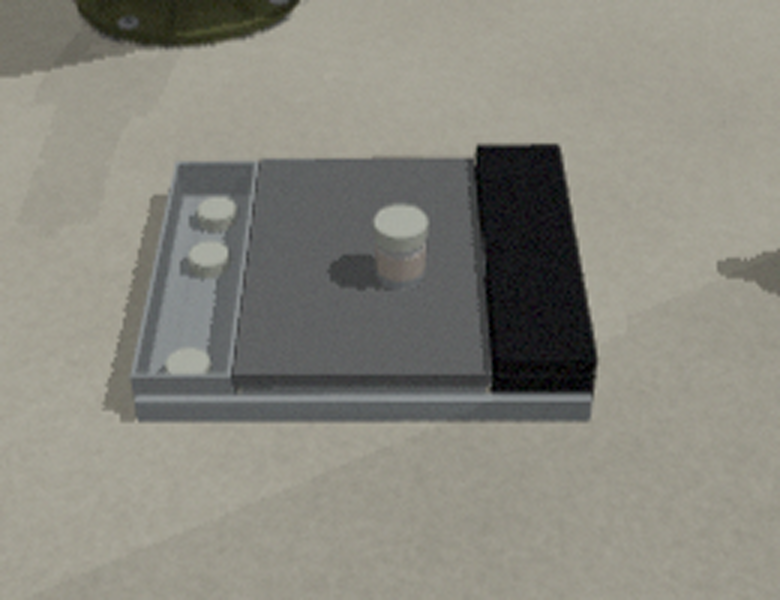

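View pics/top9.png

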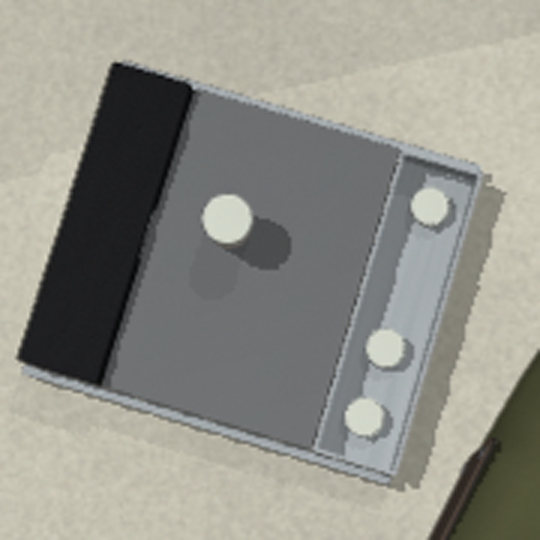

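Three caps lie flat in the trough (top crop px 430,207; 385,348; 364,417), and the pot is unmoved at (228,219). In the scene view the bottle and tube block are within about 1 px of their starting positions. The top view's shift for the block is probably the arm hiding part of it.

```bash
python3 -c "
from cell import manip
print(manip.sign_off())"
```

```text
the job is handed in; nothing more can be done
None
```

I swept the three caps one at a time over the board's edge into the trough, cradled between the fingertips and never gripped or lifted. I handed the job in at about 12–13 s of the 48 s allowed. Sign-off gives no verdict.

**Caps:** In the last pictures from both cameras, all three lie flat inside the trough. The network reported only one cap per camera, so I counted all three by eye.

**Pot:** It stands upright, and the top view puts it within about 2 mm of where it started.

**Bottle and tube block:** The scene camera shows both within about 1 px of where they started. The top view disagreed for the tube block, with its centre shifted about 10 px. I put that down to the arm blocking part of the view and did not check it further.

**Forces:** The robot was clear of everything and the wrist force was near zero. The readings I took along the way stayed below 2 N.

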